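# Load a thin-layer plate into the nitrogen drying bay

### The arm

A 6-joint arm with a two-finger parallel gripper is mounted at the origin on the work surface; the furniture and walls round the work are solid. World frame = base frame: x ahead of the robot, y to its left, z up, the work surface at z = 0. Lengths are in mm, angles in rad, forces in N, time in s.
With the tool pointing down it reaches from about 325 to 1000 mm from the base axis. Payload 5.1 kg.
Tool frame: the origin (TCP) lies midway between the tips of the shut fingers; the grasp point (between the pads) lies 19 mm behind it; z points along the fingers, y is the direction in which the jaws open and shut (so a half turn about z gives the same grasp; the last joint's range is limited). The gripper opens to 85 mm and grips with 20 to 120 N. Pads are 22 mm wide; open, the fingers measure 114 mm over their backs; the gripper's body (76 mm by 85 mm) begins 54 mm behind the grasp point. The pads swing forward as they close: fully open they stand 13 mm farther back than shut.
Start: joints at [1.263, 0.124, 1.65, -0, 1.367, -0.083], TCP at [144.915, 633.628, 231.322] pointing down, gripper open.
Joint ranges: [-2.61, 2.61], [-1.02, 2.33], [0.03, 2.71], [-1.35, 4.49], [0.32, 2.68], [-2.91, 2.91]. Speed limits (rad/s): [2.57, 2.57, 3.14, 3.14, 3.14, 3.14].

### API

Orientations are given as a 3x3 rotation matrix whose columns are the frame's x, y, z axes.
In Python, from station import read_state, read_camera, camera_params, hand_in, regions_of, pinpoint gives the robot as it stands.
- The arm moves only by the tool servo_tool, never from a script. Its argument "rows" is one flat list of numbers, 7 for each row, row after row: the shift along the world's x, y, z as a fraction of full scale, then the turn, a rotation vector about the world's x, y, z as a fraction of full scale, then the opening, from 0 (shut) to 1 (fully open). In form: [dx, dy, dz, wx, wy, wz, jaw, dx, dy, dz, wx, wy, wz, jaw, ...]. A call has 1 to 12 rows; each row shifts and turns the commanded pose from where the row before left it; what a row does not reach is not made up. Full scale, the value 1, is 10 cm for a shift and 90 degrees for a turn. A row lasts 1/12 s, in which the tool goes at most 41.7 mm and 7.16 degrees, less where a joint would pass 70% of its speed; a pose out of reach is approached as far as the arm can. A call with a number of a shift or a turn outside -1 to 1 is refused whole. A call with a gripper value outside its range is refused whole. The fingers move at their own pace and stop on an object; "squeeze" is the grip in N (left out, the last holds). Time passes only in rows, so rows that do not move let the fingers close. It gives the time, the measured TCP pose, the force and the opening at its end, in the units of the state.
- read_state(): the state, without advancing time (a new reading comes with each control period).
- read_camera(name): name is "side" or "top"; returns the picture (480x640x3 uint8, red, green, blue); there is no depth.
- camera_params(name): a dict with "fx", "fy", "cx", "cy" (pixels), "R" (3x3) and "t" (3): a world point X has camera coordinates R X + t. Camera axes: x right, y down, z forward; pixel columns grow to the right and rows downward; lengths in mm; the calibration is good to about 2 mm. A picture is of the moment at which its call begins. camera_params takes no time and is no camera call.
- hand_in(): hands the job in, once; it reports no verdict.
Trained networks look in the newest picture that a camera, given by its name, has taken for a name from the list of things; names that differ only in an ending like _2 or _b are one class to them, and where a whole thing is asked for, a point or a joint stands for the part that bears it (a point fixed in the world has none). Each returns a list of dicts, best first, with "confidence" (0 to 1); they miss things now and then, are a little off and sometimes report something else, mostly with a low value. They report only what shows in the picture. A call takes as long as a camera call.
- regions_of(target, camera): "region" (480x640 bool, what is visible of it) and "extent" ([left, top, width, height] in pixels, round what is visible of it).
- pinpoint(target, camera): "position" ([column, row] in pixels: a listed point, or the origin of a listed thing).
The state is a dict: "clock": time; "qpos": joint angles; "joint_velocities": joint speeds; "effort": joint torques, N m; "ee_pos": TCP position; "ee_rot": TCP orientation; "contact_force": force on the tool from outside, world axes, zero at the start; "ft_torque": the same for the moment, N m; "grip_width": finger opening in mm.
Only numpy, scipy, OpenCV 4.12 (cv2) and the standard library are available. Lean on these libraries where they do the work, as an engineer would, in place of code of your own. Each camera call takes 0.05 s, during which the arm holds its last target. There are 200 camera calls.

### The job

Fetch the plate lifter from between the tub and the bottle, slide its blade under the coated glass plate on the stand, and carry the plate level into the drying bay so that it lies fully in, square on both rails; keep the fingers off the plate. Draw the lifter out and lay it flat on the bench, clear of the bay. Then open the purge valve half way (45 degrees), leaving the other things where they stand.

Things in the scene. Friction and masses are not known exactly. Their poses are not given: they have to be found in the camera images.
- plate: Square glass plate coated white on top (preparative thin-layer plate), 100 x 100 x 5 mm, about 0.09 kg. Origin: centre of its underside; x and y run along its edges, z up.
- stand: Low U-shaped aluminium stand carrying the plate, fixed. Origin on the bench under the plate's place. Two rails along x, 12 mm high, 8 wide, inner faces y = +-34 mm, x = -55 to +56 mm. A cross bar at x = +55 to +66 mm, 124 wide, 18 high (24 at its end screws), closes the U: the space under the plate is open from -x only, with bare bench between the rails.
- lifter: Plate lifter. Steel blade 56 mm wide, 2.5 thick, x = -65 to +50 mm (tip); round neck 9 mm thick climbs from x = -60, level from -90 to -123 mm; flat-sided beech handle x = -123 to -238 mm, 16 wide (y), 24 high. Axes of level neck and handle 45 mm above the underside. Origin: blade's underside, below where the plate's centre should lie; x to the tip, z up. Rests on the blade alone. 0.13 kg.
- lifter_handle (a point): Middle of the lifter's handle (x = -170 mm, 45 mm above the blade's underside); axes as the lifter.
- lifter_neck (a point): Middle of the level part of the lifter's neck (x = -105 mm, 45 mm up); axes as the lifter.
- bay: Drying bay, fixed white hood 125 mm wide, 138 high. Origin on the bench under the plate's place; x points inward: mouth at x = -98 mm, back wall +58 mm. Inner side walls y = +-58 mm, clear height 82 mm. Two rails along x as on the stand: 12 mm high, inner faces y = +-34 mm, x = -56 to +58 mm. On the roof a pipe along -y, axis 160 mm up, and the purge valve.
- bay_seat (a point): Centre of the plate's place in the bay, at the height of the rails' tops (12 mm up); axes as the bay. The plate's origin belongs here.
- purge_valve (a joint): Lever of the quarter-turn purge valve on the bay's roof, rad. 0 = shut, lever pointing to the mouth (bay -x), across the pipe; grows anticlockwise seen from above; pi/2 = fully open, lever along the pipe (bay -y). Stays where left. Ticks at 0, 45 and 90 degrees.
- valve_axis (a point): On the valve's vertical axis, at the height of the lever (190 mm above the bench); axes as the bay.
- valve_lever (a point): Middle of the lever's grip, 58 mm from the axis. The grip is 52 mm long, 12 mm wide, 14 mm high.
- tip_tub: Clear open tub with pipette tips, 100 x 125 x 101 mm, beside the lifter's handle. Origin: centre of underside.
- reagent_bottle: Bottle, 58 mm across, 135 mm high, on the other side of the lifter's handle. Origin: centre of underside.
- beaker: Glass beaker 52 mm across, 67 mm high. Origin: centre of underside.
- dropper_0: Dropper bottle 33 mm across, 83 mm high. Origin: centre of underside.
- dropper_1: Dropper bottle 33 mm across, 83 mm high. Origin: centre of underside.
- dropper_2: Dropper bottle 33 mm across, 83 mm high. Origin: centre of underside.
- jar_1: Lidded sample jar 50 mm across, 57 mm high, beside the bay. Origin: centre of underside.
- petri_0: Petri dish 60 mm across, 15 mm high. Origin: centre of underside.
- timer: Bench timer 35 x 66 x 63 mm. Origin: centre of underside.
- tissue_box: Tissue box 117 x 231 x 126 mm (x, y, z) against the back wall, fixed. Origin: centre of underside.

How it is judged (in metres and radians):
On the way, in this order (a step that is already met when the one before it is completed fails the run):
1. the plate is lifted off the stand on the lifter's blade (height (world z) of plate above 0.016 m and contact force between lifter and plate above 0.3 N and contact force between plate and stand below 0.05 N), for 0.2 s.
2. the plate lies in the bay on both rails and the lifter's blade is out (x of plate in the frame of bay_seat between -0.015 and 0.012 m and y of plate in the frame of bay_seat between -0.011 and 0.011 m and z of plate in the frame of bay_seat between -0.003 and 0.003 m and angle between plate's own z axis and vertical below 0.05 rad and angle between the x axis of plate and the x axis of bay, either way round below 0.16 rad and contact force between lifter and plate below 0.05 N and x of lifter in the frame of bay_seat below -0.145 m), for 0.2 s.
3. the purge valve is half open, 45 degrees within 7.4 (value of joint purge_valve between 0.655 and 0.915 rad), for 0.2 s.
At the end, for the whole second after the job is handed in: Plate flat on both bay rails: centre -15 to +12 mm of the seat in depth, 11 mm sideways, 3 mm in height, square to 0.16 rad. Purge valve at 0.785 rad +-0.13. Lifter at rest flat on its blade on the bench, its origin over 145 mm from the seat (or 92 mm beside it), off the bay. Released (all of step 3 and x of plate in the frame of bay_seat between -0.015 and 0.012 m and y of plate in the frame of bay_seat between -0.011 and 0.011 m and z of plate in the frame of bay_seat between -0.003 and 0.003 m and angle between plate's own z axis and vertical below 0.05 rad and angle between the x axis of plate and the x axis of bay, either way round below 0.16 rad and (horizontal distance between lifter and bay_seat above 0.145 m or y of lifter in the frame of bay_seat above 0.092 m or y of lifter in the frame of bay_seat below -0.092 m) and contact force between lifter and bay below 0.05 N and height (world z) of lifter below 0.006 m and angle between lifter's own z axis and vertical below 0.06 rad and linear speed of each of lifter, plate below 0.02 m/s); the robot touches nothing.
It fails at once if the fingers touch the plate (contact force between the fingers and plate above 0.5 N).
It fails at once if the plate is tipped by more than 0.35 rad (angle between plate's own z axis and vertical above 0.35 rad).
It fails at once if a bystander is moved by more than 25 mm or tipped over (distance of any of tip_tub, reagent_bottle, beaker, dropper_0, dropper_1, dropper_2, petri_0, timer, jar_1 from where it was at the start of the episode above 0.025 m or angle between any of tip_tub, reagent_bottle, beaker, dropper_0, dropper_1, dropper_2, petri_0, timer, jar_1's own z axis and vertical above 0.5 rad).
It also fails if it takes over 72 s, if anything falls off the work surface, if the arm or the gripper's body presses on something with over 40 N, if the wrist force passes 120 N, or if a joint passes its speed limit or range.

## Working session

There is one attempt and no reset: what is moved stays moved. The work goes in short steps, Python scripts to look and compute and a tool call to move; the robot and the scene stay as the last step left them, time stands still between calls to the robot, and variables do not carry over. Pictures are saved under pics/ and viewed, about 8 in all and at most 12, crops included, and the job is handed in when it is done.

Besides the shell and the picture viewer there is one more tool, called after "Emit:" as name(argument=value, ...), one argument or row to a line, values as JSON. servo_tool: Moves the arm, as the interface text tells. Shift numbers are shares of 10 cm and turn numbers shares of 90 degrees, none past 1 either way. Its arguments: {"type":"object","properties":{"rows":{"type":"array"},"squeeze":{"type":"number"}},"required":["rows"]}

```bash
mkdir -p pics; ls; python3 - <<'E'
from station import *
import cv2,numpy as np
s=read_state();print(s['ee_pos'],s['ee_rot'],s['grip_width'],s['clock'])
for c in ['side','top']:
    im=read_camera(c);cv2.imwrite(f'pics/{c}0.png',im[:,:,::-1])
    p=camera_params(c);print(c,p['fx'],p['cx'],p['cy'],np.round(p['R'],3).tolist(),p['t'], 'pos',-np.array(p['R']).T@np.array(p['t']))
    for n in ['plate','stand','lifter','lifter_handle','lifter_neck','bay','bay_seat','valve_axis','valve_lever','tip_tub','reagent_bottle','jar_1','beaker','dropper_0','petri_0','timer']:
        r=pinpoint(n,c);print(c,n,[(np.round(d['position'],1).tolist(),round(d['confidence'],2)) for d in r[:4]])
print(read_state()['clock'])
E
```

```text
pics
[144.74950344 633.04709359 230.0411231 ] [[-9.74832714e-01  2.22936717e-01 -6.31789373e-04]
 [ 2.22937547e-01  9.74830676e-01 -2.00085371e-03]
 [ 1.69823904e-04 -2.09134723e-03 -9.99997799e-01]] 85.37564778356992 0.0
side 462.45445765184456 310.75778462656973 238.84615080927443 [[-1.0, -0.022, -0.017], [0.003, 0.547, -0.837], [0.028, -0.837, -0.546]] [ 476.17791417  126.82454822 1035.5551629 ] pos [447.09674628 807.84886243 680.21252732]
side plate [([379.4, 373.2], 0.2)]
side stand [([321.1, 273.0], 0.97)]
side lifter [([323.5, 222.1], 0.65)]
side lifter_handle [([267.3, 207.4], 0.63), ([236.9, 293.0], 0.46)]
side lifter_neck [([289.6, 210.1], 0.74), ([378.7, 375.0], 0.33)]
side bay [([301.4, 406.5], 0.84)]
side bay_seat [([356.5, 413.7], 0.51), ([289.2, 208.0], 0.31)]
side valve_axis [([292.9, 329.5], 0.74), ([290.3, 207.7], 0.15)]
side valve_lever [([285.8, 307.3], 0.85)]
side tip_tub [([358.7, 412.6], 0.74), ([247.6, 233.4], 0.61), ([285.7, 308.9], 0.53), ([205.9, 346.0], 0.31)]
side reagent_bottle [([258.2, 209.8], 0.57)]
side jar_1 [([358.3, 410.4], 0.92)]
side beaker [([3
[... 459 characters left out ...]
ifter [([399.0, 262.8], 0.87)]
top lifter_handle [([408.4, 209.4], 0.69)]
top lifter_neck [([409.4, 229.6], 0.97), ([384.8, 196.1], 0.52)]
top bay []
top bay_seat [([409.8, 208.6], 0.7)]
top valve_axis [([180.9, 241.4], 0.93), ([400.0, 263.2], 0.57)]
top valve_lever [([201.6, 236.7], 0.7), ([229.4, 295.7], 0.31)]
top tip_tub [([383.3, 196.9], 0.77)]
top reagent_bottle [([422.8, 202.1], 0.8), ([198.6, 285.5], 0.68)]
top jar_1 [([198.5, 284.9], 0.82)]
top beaker [([328.0, 297.9], 0.51)]
top dropper_0 [([246.4, 188.1], 0.62), ([212.5, 186.6], 0.53), ([230.6, 188.6], 0.48)]
top petri_0 [([230.0, 298.5], 0.78), ([331.5, 260.5], 0.31)]
top timer [([200.8, 310.8], 0.64), ([400.0, 261.5], 0.52)]
1.7
```

```bash
python3 - <<'E'
import cv2
a=cv2.imread('pics/side0.png');b=cv2.imread('pics/top0.png')
cv2.imwrite('pics/s1.png',cv2.resize(a[170:470,150:470],(800,750))[:600*750//750] if 0 else cv2.resize(a[190:460,150:510],(800,600)))
cv2.imwrite('pics/t1.png',cv2.resize(b[150:345,160:440],None,fx=2.857,fy=2.857,interpolation=cv2.INTER_CUBIC))
E
```

```text
(no output)
```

View pics/s1.png

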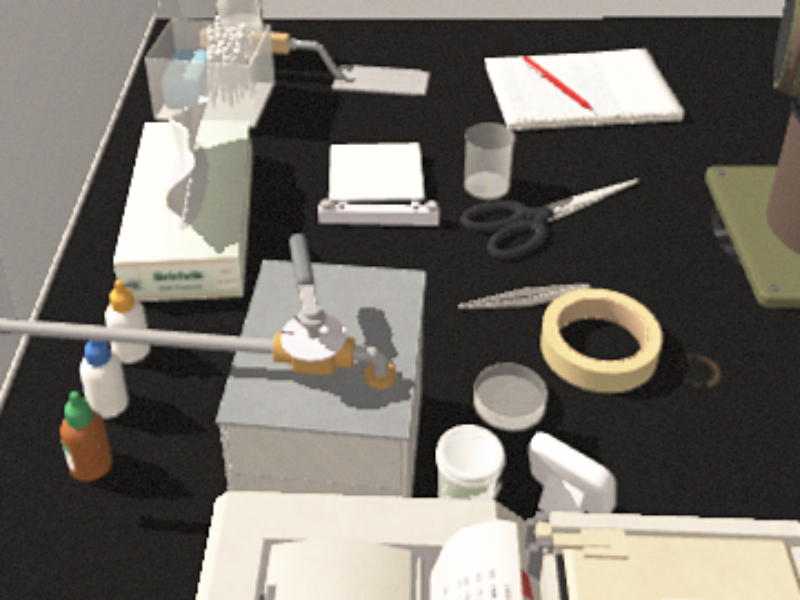

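View pics/t1.png

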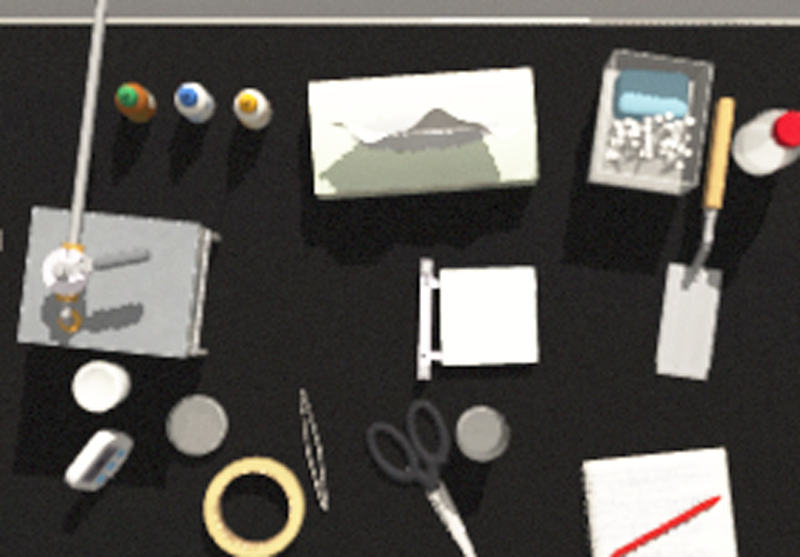

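The side view shows the lifter handle between the tub and the bottle, with its blade clear of both. In the top crop the blade is at about (690,320). The plate is at (488,315), with the stand's cross bar at its left (world +y). The bay is at (110,280) with its mouth facing right (world −y), and the valve lever is at (120,258). Next I'll measure metrically.

```bash
cat > h.py <<'E'
from station import *
import cv2,numpy as np
def ray(c,uv,z):
    p=camera_params(c);R=np.array(p['R']);C=-R.T@np.array(p['t'])
    uv=np.atleast_2d(np.array(uv,float))
    d=np.c_[(uv[:,0]-p['cx'])/p['fx'],(uv[:,1]-p['cy'])/p['fy'],np.ones(len(uv))]@R
    return (C+d*((z-C[2])/d[:,2])[:,None])[:,:2]
def proj(c,X):
    p=camera_params(c);q=np.atleast_2d(X)@np.array(p['R']).T+np.array(p['t'])
    return np.c_[p['fx']*q[:,0]/q[:,2]+p['cx'],p['fy']*q[:,1]/q[:,2]+p['cy']]
def tri(ca,ua,cb,ub):
    from scipy.optimize import least_squares
    f=lambda X:np.r_[proj(ca,X)[0]-ua,proj(cb,X)[0]-ub]
    r=least_squares(f,[500,100,50]);return r.x,np.abs(r.fun).max()
def wrect(c,mask,z):
    n,l,st,ce=cv2.connectedComponentsWithStats(mask.astype(np.uint8));k=1+np.argmax(st[1:,4])
    cs,_=cv2.findContours((l==k).astype(np.uint8),cv2.RETR_EXTERNAL,cv2.CHAIN_APPROX_NONE)
    w=ray(c,cs[0][:,0,:],z).astype(np.float32);r=cv2.minAreaRect(w)
    ys,xs=np.nonzero(l==k);cen=ray(c,np.c_[xs,ys],z).mean(0)
    return np.round(r[0],1),np.round(r[1],1),round(r[2],1),np.round(cen,1)
E
python3 - <<'E'
from h import *
im=read_camera('top').astype(int);im2=read_camera('side')
np.save('top.npy',im);np.save('side.npy',im2)
for n,z in [('plate',17),('lifter',2.5),('bay',138),('tip_tub',101),('reagent_bottle',135),('jar_1',57),('stand',18),('beaker',67)]:
    for d in regions_of(n,'top')[:2]:
        if d['confidence']>.3: print(n,round(d['confidence'],2),d['extent'],*wrect('top',d['region'],z))
for n,z in [('plate',17),('lifter',2.5),('bay',138),('stand',18)]:
    for d in regions_of(n,'side')[:1]: print('side',n,round(d['confidence'],2),d['extent'],*wrect('side',d['region'],z))
# plate by threshold
m=np.zeros(im.shape[:2],bool);m[235:285,306:352]=im[235:285,306:352].min(2)>140
print('plate thr',*wrect('top',m,17))
m=np.zeros(im.shape[:2],bool);m[240:285,385:415]=im[240:285,385:415].min(2)>110
print('blade thr',*wrect('top',m,2.5))
for n,a,b in [('valve_axis',(180.9,241.4),(292.9,329.5)),('valve_lever',(201.6,236.7),(285.8,307.3)),('handle',(408.4,209.4),(267.3,207.4)),('neck',(409.4,229.6),(289.6,210.1)),('lifter',(399,262.8),(323.5,222.1)),('plate?',(328.4,257.4),(321.1,273))]:
    x,e=tri('top',a,'side',b);print(n,x.round(1),round(e,1))
print('neck z45',ray('top',(409.4,229.6),45),'handle z45',ray('top',(408.4,209.4),45),'axis190',ray('top',(180.9,241.4),190),'lever190',ray('top',(201.6,236.7),190))
# handle orange mask
c=im;m=(c[...,0]>130)&(c[...,2]<110)&(c[...,0]-c[...,2]>60);m[:, :400]=0;m[:,420:]=0
print('handle',*wrect('top',m,57))
# roof corners
k=np.array([(33,207),(205,228),(190,357),(20,343)])/2.857+[160,150];print('roof',ray('top',k,138).round(1).tolist())
k=np.array([(262,260),(427,270),(410,434),(220,420)])*[360/800,270/600]+[150,190];print('roof side',ray('side',k,138).round(1).tolist())
E
```

```text
plate 0.67 [315.3, 245.1, 30.0, 34.6] [459.7 -88.6] [98.7 98.7] 0.2 [458.9 -87.7]
lifter 0.89 [389.5, 182.5, 29.2, 99.8] [ 545.2 -312.6] [ 56.4 299. ] 82.2 [ 505.4 -309.8]
lifter 0.51 [318.0, 290.0, 17.1, 19.6] [335.1 -80.5] [53.  53.1] 45.2 [335.5 -80.5]
bay 0.69 [164.4, 142.1, 70.1, 132.6] [599.8 259.5] [177.4 358.4] 83.4 [505.4 277.4]
bay 0.68 [416.8, 189.1, 26.5, 22.0] [ 624.5 -355.1] [60.9 74.9] 0.2 [ 625.4 -354.4]
tip_tub 0.89 [366.1, 170.3, 42.7, 48.2] [ 649.9 -244.2] [107.3 134.3] 82.0 [ 649.7 -244.4]
tip_tub 0.56 [223.9, 183.4, 8.8, 10.8] [668.  208.7] [34.3 34.2] 0.2 [667.9 207.9]
reagent_bottle 0.73 [415.2, 189.8, 26.4, 20.7] [ 626.3 -354.5] [51.8 78.4] 26.8 [ 625.6 -353.2]
jar_1 0.49 [186.4, 278.2, 21.1, 18.4] [387.5 308.9] [47.3 52.7] 45.5 [386.6 307.7]
stand 0.67 [305.5, 244.2, 9.4, 38.6] [456.4 -24.1] [ 15.8 116.7] 87.9 [456.2 -22.1]
stand 0.39 [177.7, 234.3, 33.6, 13.7] [513.4 318.6] [ 16.4 100.1] 10.7 [513.7 318.7]
beaker 0.74 [319.7, 293.9, 15.9, 16.8] [340.4 -78.5] [50.5 48.6] 45.0 [339.9 -78.4]
side plate 0.93 [297.7, 251.2, 44.1, 28.8] [459.1 -85.8] [ 98.9 103.8]
[... 200 characters left out ...]
.6]
plate thr [456.5 -76.8] [122.6 122.6] 89.9 [459.9 -79. ]
blade thr [ 456.  -301.3] [ 58.5 118.3] 82.2 [ 455.3 -300.9]
valve_axis [495.6 309.3 195.1] 3.4
valve_lever [509.7 256.5 191.6] 2.9
handle [ 606.3 -315.9   52.1] 1.1
neck [ 546.3 -320.9   40.4] 1.6
lifter [ 450.  -293.8   16.8] 1.2
plate? [ 4.594e+02 -8.310e+01  3.000e-01] 3.3
neck z45 [[ 550.76025314 -319.66183809]] handle z45 [[ 610.58681047 -317.27124232]] axis190 [[504.88772471 311.23069699]] lever190 [[517.40155714 257.31503092]]
handle [ 267.7 -302.5] [ 6.4 37.5] 26.4 [ 267.4 -302.1]
roof [[559.9, 352.4], [540.3, 187.4], [417.0, 200.1], [429.8, 362.1]]
roof side [[545.0, 195.4], [415.3, 206.8], [431.8, 363.9], [557.1, 353.4]]
```

```bash
python3 - <<'E'
from h import *
from scipy.optimize import least_squares
im=np.load('top.npy');im2=np.load('side.npy').astype(int)
c=im[183:225,404:420];m=np.zeros(im.shape[:2],bool);m[183:225,404:420]=(c[...,0]>90)&(c[...,0]-c[...,2]>40)
print('handle(-180.5)',*wrect('top',m,57),m.sum())
print('bottle top',ray('top',(436.5,195.5),135),'bottle base pin',ray('top',(422.8,202.1),0),'tub base pin',ray('top',(383.3,196.9),0))
m=np.zeros(im2.shape[:2],bool);m[216:236,290:350]=im2[216:236,290:350].min(2)>110
print('blade side',*wrect('side',m,2.5))
# bay: roof corners in both
kt=np.array([(33,207),(205,228),(190,357),(20,343)])/2.857+[160,150]
ks=np.array([(262,260),(427,270),(410,434),(220,420)])*[360/800,270/600]+[150,190]
L=[(62,-62.5),(-98,-62.5),(-98,62.5),(62,62.5)]
Ls=[L[1],L[2],L[3],L[0]]
def W(p,L):
    a=p[2];return np.array([[p[0]+x*np.cos(a)-y*np.sin(a),p[1]+x*np.sin(a)+y*np.cos(a),138] for x,y in L])
for w in ['t','s','ts']:
    f=lambda p:np.r_[(proj('top',W(p,L))-kt).ravel() if 't' in w else [],(proj('side',W(p,Ls))-ks).ravel() if 's' in w else []]
    r=least_squares(f,[489,295,1.47]);print(w,r.x.round(3),r.fun.round(1))
E
```

```text
handle(-180.5) [ 628.1 -323.3] [ 21.1 114.7] 82.7 [ 627.4 -323.3] 274
bottle top [[ 637.46373139 -375.35256304]] bottle base pin [[ 639.16983303 -371.42526623]] tub base pin [[ 654.72643602 -250.79806452]]
blade side [ 464.8 -303.3] [ 67.6 144.2] 75.8 [ 453.3 -299.9]
t [488.43  293.401   1.476] [ 1.1  1.2 -0.9 -0.4 -0.6  0.   0.4 -0.8]
s [488.891 297.631   1.483] [ 1.5 -0.3 -1.6 -0.5 -0.2  0.6  0.3  0.3]
ts [488.825 296.078   1.481] [ 0.   1.2 -2.  -0.7 -1.5 -0.3 -0.5 -0.9  1.7 -1.  -1.5 -1.  -0.2 -0.2
  0.4 -0.6]
```

Emit:
servo_tool(
  rows=[0.133,-0.32,0,0,0,0.005,0.6,0.133,-0.32,0,0,0,0.005,0.6,0.133,-0.32,0,0,0,0.005,0.6,0.133,-0.32,0,0,0,0.005,0.6,0.133,-0.32,0,0,0,0.005,0.6,0.133,-0.32,0,0,0,0.005,0.6,0.133,-0.32,0,0,0,0.005,0.6,0.133,-0.32,0,0,0,0.005,0.6,0.133,-0.32,0,0,0,0.005,0.6,0.133,-0.32,0,0,0,0.005,0.6,0.133,-0.32,0,0,0,0.005,0.6,0.133,-0.32,0,0,0,0.005,0.6],
  squeeze=90,
)

```text
clock: 3.4
ee_pos: [304.7, 248.2, 231.6]
ee_rot: [[-0.992, 0.129, 0.001], [0.129, 0.992, 0.001], [-0.001, 0.001, -1.0]]
contact_force: [0.9, -1.0, -0.1]
grip_width: 51.4
```

Emit:
servo_tool(
  rows=[0.133,-0.32,0,0,0,0,0.6,0.133,-0.32,0,0,0,0,0.6,0.133,-0.32,0,0,0,0,0.6,0.133,-0.32,0,0,0,0,0.6,0.133,-0.32,0,0,0,0,0.6,0.133,-0.32,0,0,0,0,0.6,0.133,-0.32,0,0,0,0,0.6,0.133,-0.32,0,0,0,0,0.6,0.133,-0.32,0,0,0,0,0.6,0.133,-0.32,0,0,0,0,0.6,0.133,-0.32,0,0,0,0,0.6,0,0,0,0,0,0,0.6],
)

```text
clock: 4.4
ee_pos: [452.1, -106.8, 231.5]
ee_rot: [[-0.991, 0.135, 0.001], [0.135, 0.991, -0.002], [-0.001, -0.002, -1.0]]
contact_force: [-0.7, 1.6, 0.2]
grip_width: 51.4
```

Emit:
servo_tool(
  rows=[0.13,-0.294,-0.1,0,0,0,0.6,0.13,-0.294,-0.1,0,0,0,0.6,0.13,-0.294,-0.1,0,0,0,0.6,0.13,-0.294,-0.1,0,0,0,0.6,0.13,-0.294,-0.1,0,0,0,0.6,0.13,-0.294,-0.1,0,0,0,0.6,0.13,-0.294,-0.1,0,0,0,0.6,0,0,-0.2,0,0,0,0.6,0,0,-0.2,0,0,0,0.6,0,0,-0.1,0,0,0,0.6,0,0,0,0,0,0,0.6],
)

```text
clock: 5.32
ee_pos: [540.0, -306.6, 107.8]
ee_rot: [[-0.991, 0.13, -0.005], [0.13, 0.992, 0.004], [0.006, 0.003, -1.0]]
contact_force: [-0.5, 0.2, -0.9]
grip_width: 51.4
```

```bash
python3 - <<'E'
from h import *
print(read_state()['ee_pos'])
a=read_camera('top');b=read_camera('side')
A=cv2.resize(a[160:300,350:470],None,fx=3.3,fy=3.3,interpolation=2);B=cv2.resize(b[150:290,220:340],None,fx=3.3,fy=3.3,interpolation=2)
cv2.imwrite('pics/c2.png',np.hstack([A,B])[:,:,::-1])
E
```

```text
[ 539.97990475 -306.62041121  107.84048127]
```

View pics/c2.png

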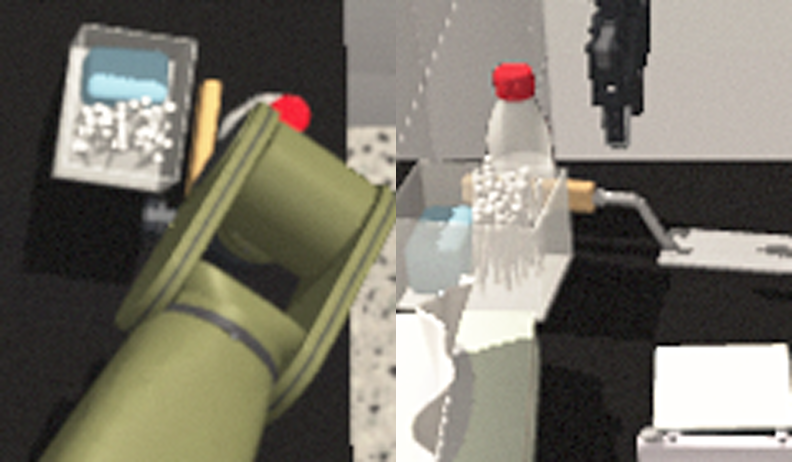

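Emit:
servo_tool(
  rows=[0.03,-0.06,-0.2,0,0,0,0.6,0,0,-0.2,0,0,0,0.6,0,0,-0.2,0,0,0,0.6,0,0,-0.17,0,0,0,0.6,0,0,0,0,0,0,0.6,0,0,0,0,0,0,0.0,0,0,0,0,0,0,0.0,0,0,0,0,0,0,0.0,0,0,0,0,0,0,0.0,0,0,0,0,0,0,0.0,0,0,0,0,0,0,0.0],
)

```text
clock: 6.33
ee_pos: [546.4, -315.0, 36.6]
ee_rot: [[-0.991, 0.13, 0.004], [0.13, 0.991, -0.002], [-0.004, -0.001, -1.0]]
contact_force: [2.3, 2.1, 6.2]
grip_width: 5.3
```

Emit:
servo_tool(
  rows=[0,0,0,0,0,0,0.6,0,0,0,0,0,0,0.6,0,0,0,0,0,0,0.6,0,0,0,0,0,0,0.6,0,0,0,0,0,0,0.6,0,0,0,0,0,0,0.6],
)

```text
clock: 6.83
ee_pos: [544.5, -314.0, 33.9]
ee_rot: [[-0.991, 0.13, -0.001], [0.13, 0.991, 0.0], [0.001, 0.0, -1.0]]
contact_force: [-0.2, -0.3, -0.7]
grip_width: 51.5
```

```bash
python3 - <<'E'
from h import *
print(read_state()['ee_pos'],read_state()['contact_force'])
b=read_camera('side')
print([(d['position'],d['confidence']) for d in pinpoint('lifter_neck','side')],[(d['position'],d['confidence']) for d in pinpoint('lifter','side')])
B=cv2.resize(b[160:270,230:360],None,fx=5,fy=5,interpolation=2)
cv2.imwrite('pics/c3.png',B[:,:,::-1])
E
```

```text
[ 544.50514019 -314.04794466   33.87216736] [-0.15695489 -0.28331524 -0.70710968]
[([289.6, 208.3], 0.69)] [([325.2, 224.9], 0.68), ([284.6, 308.9], 0.54)]
```

View pics/c3.png

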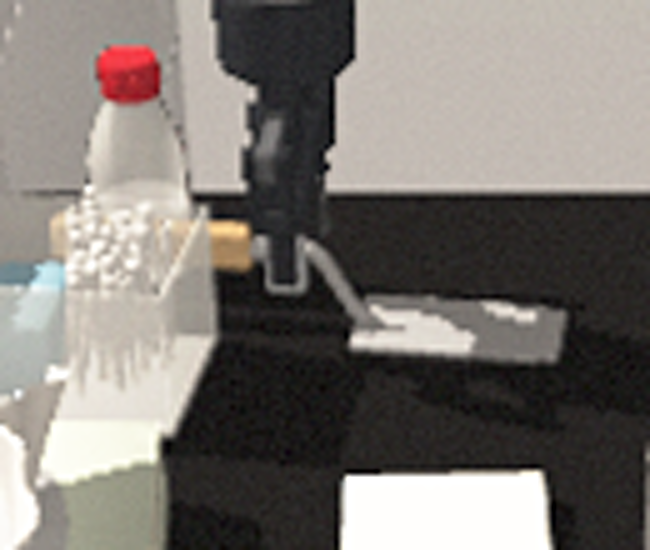

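Emit:
servo_tool(
  rows=[-0.05,0,-0.03,0,0,0,0.6,0,0,-0.03,0,0,0,0.6,0,0,0,0,0,0,0.6,0,0,0,0,0,0,0.0,0,0,0,0,0,0,0.0,0,0,0,0,0,0,0.0,0,0,0,0,0,0,0.0,0,0,0,0,0,0,0.0,0,0,0,0,0,0,0.0,0,0,0,0,0,0,0.0],
)

```text
clock: 7.82
ee_pos: [540.1, -314.2, 28.6]
ee_rot: [[-0.991, 0.13, 0.001], [0.13, 0.991, -0.0], [-0.001, -0.0, -1.0]]
contact_force: [-1.4, 0.8, 0.9]
grip_width: 6.3
```

Emit:
servo_tool(
  rows=[0,0,0.05,0,0,0,0,0,0,0.05,0,0,0,0,-0.05,0.005,0.05,0,0,0,0,-0.1,0.01,0.05,0,0,0,0,-0.15,0.02,0.05,0,0,0,0,-0.2,0.02,0.05,0,0,0,0,-0.2,0.02,0,0,0,0,0,-0.2,0,0,0,0,0,0,-0.15,0,0,0,0,0,0,-0.05,0,0,0,0,0,0],
)

```text
clock: 8.65
ee_pos: [427.2, -306.1, 58.2]
ee_rot: [[-0.991, 0.131, -0.001], [0.131, 0.991, 0.001], [0.001, 0.0, -1.0]]
contact_force: [-0.0, 0.3, -1.3]
grip_width: 5.9
```

```bash
python3 - <<'E'
from h import *
s=read_state();print(s['ee_pos'],s['qpos'],s['contact_force'],s['ft_torque'],s['grip_width'])
b=read_camera('side')
B=cv2.resize(b[160:290,230:390],None,fx=4,fy=4,interpolation=2)
cv2.imwrite('pics/c4.png',B[:,:,::-1])
E
```

```text
[ 427.18894133 -306.09056666   58.15890471] [-7.23674681e-01  2.74320869e-02  2.06402666e+00 -4.90494864e-04
  1.05148835e+00 -2.16253578e+00] [-0.02524459  0.30922693 -1.34684908] [-0.03507118 -0.08756526 -0.05068938] 5.922146832893506
```

View pics/c4.png

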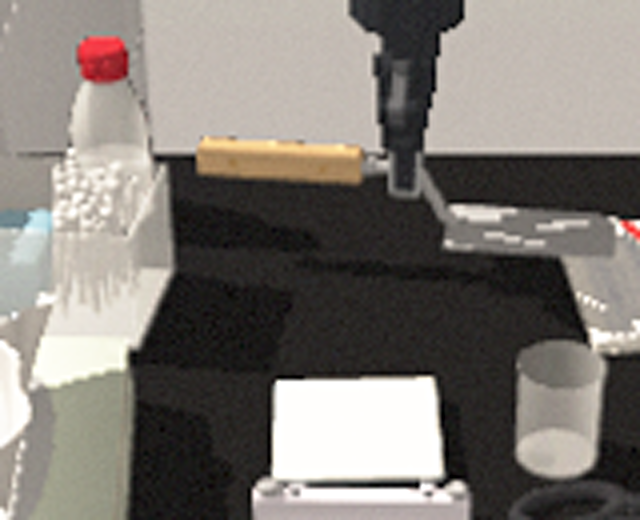

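Emit:
servo_tool(
  rows=[0,0,0,0,0,-0.0765,0,0,0,0,0,0,-0.0765,0,0,0,0,0,0,-0.0765,0,0,0,0,0,0,-0.0765,0,0,0,0,0,0,-0.0765,0,0.04,-0.02,0,0,0,-0.0765,0,0.04,-0.02,0,0,0,-0.0765,0,0.04,-0.02,0,0,0,-0.0765,0,0.05,-0.02,0,0,0,-0.0765,0,0.05,-0.02,0,0,0,-0.0765,0,0.05,-0.02,0,0,0,-0.0765,0,0.05,-0.02,0,0,0,-0.0765,0],
)

```text
clock: 9.7
ee_pos: [462.6, -320.9, 58.6]
ee_rot: [[0.007, 1.0, 0.001], [1.0, -0.007, -0.0], [-0.0, 0.001, -1.0]]
contact_force: [0.4, -0.0, -1.3]
grip_width: 6.1
```

Emit:
servo_tool(
  rows=[0,0,-0.08,0,0,0,0,0,0,-0.08,0,0,0,0,0,0,-0.06,0,0,0,0,0,0,-0.03,0,0,0,0,0,0,-0.03,0,0,0,0,0,0,0,0,0,0,0],
)

```text
clock: 10.2
ee_pos: [461.1, -320.2, 29.2]
ee_rot: [[0.001, 1.0, -0.001], [1.0, -0.001, 0.001], [0.001, -0.001, -1.0]]
contact_force: [0.6, -0.3, -1.3]
grip_width: 6.1
```

Emit:
servo_tool(
  rows=[0,0,-0.015,0,0,0,0,0,0,-0.015,0,0,0,0,0,0,0,0,0,0,0],
)

```text
clock: 10.45
ee_pos: [462.1, -321.2, 28.4]
ee_rot: [[0.001, 1.0, 0.0], [1.0, -0.001, -0.001], [-0.001, 0.0, -1.0]]
contact_force: [-2.8, 0.1, 4.1]
grip_width: 6.0
```

Emit:
servo_tool(
  rows=[0,0,0,0,0,0,0.6,0,0,0,0,0,0,0.6,0,0,0,0,0,0,0.6,0,0,0.15,0,0,0,0.6,0,0,0.3,0,0,0,0.6,0,0,0.3,0,0,0,0.6,0,-0.3,0,0,0,0,0.6,0,-0.3,0,0,0,0,0.6,0,-0.18,0,0,0,0,0.6,0,0,0,0,0,0,0.6],
)

```text
clock: 11.28
ee_pos: [462.0, -401.9, 103.1]
ee_rot: [[0.004, 1.0, 0.001], [1.0, -0.004, -0.002], [-0.002, 0.001, -1.0]]
contact_force: [-0.4, 0.7, 0.6]
grip_width: 51.0
```

```bash
cat > m.py <<'E'
from h import *
s=read_state();print(s['clock'],s['ee_pos'],s['contact_force'],s['grip_width'])
im=read_camera('top').astype(int)
for n,z in [('lifter',2.5),('plate',17)]:
    for d in regions_of(n,'top')[:1]: print(n,round(d['confidence'],2),d['extent'],*wrect('top',d['region'],z))
for n in ['lifter','plate','lifter_handle','lifter_neck']:
    r=pinpoint(n,'top')[:1]; print(n,[(d['position'],d['confidence'],ray('top',d['position'],{'lifter':0,'plate':12}.get(n,45))) for d in r])
cv2.imwrite('pics/m_%d.png'%(s['clock']*100),cv2.resize(im[225:380,290:450].astype(np.uint8),None,fx=3.8,fy=3.8,interpolation=2)[:,:,::-1])
E
python3 m.py; ls pics
```

```text
11.2833 [ 461.95508337 -401.9190088   103.08069194] [-0.39239523  0.67496385  0.59325311] 50.99859161355254
lifter 0.87 [361.4, 249.7, 78.7, 23.2] [ 460.6 -298.3] [ 57.5 239.5] 0.2 [ 461.6 -261.3]
plate 0.76 [313.6, 242.9, 35.2, 36.8] [459.4 -87.5] [100.2  99.5] 2.1 [459.2 -87.6]
lifter [([375.6, 258.9], 0.95, array([[ 465.24666626, -226.28389399]]))]
plate [([329.5, 260.7], 0.58, array([[459.10720197, -85.9512271 ]]))]
lifter_handle [([437.1, 260.5], 0.86, array([[ 460.08345522, -400.12525088]]))]
lifter_neck []
c2.png
c3.png
c4.png
m_1128.png
s1.png
side0.png
t1.png
top0.png
```

Emit:
servo_tool(
  rows=[0,0,-0.2,0,0,0,0.6,0,0,-0.2,0,0,0,0.6,0,0,-0.2,0,0,0,0.6,0,0,-0.16,0,0,0,0.6,0,0,0,0,0,0,0.6,0,0,0,0,0,0,0,0,0,0,0,0,0,0,0,0,0,0,0,0,0,0,0,0,0,0,0,0,0,0,0,0,0,0,0],
)

```text
clock: 12.47
ee_pos: [462.6, -399.5, 28.0]
ee_rot: [[0.002, 1.0, 0.002], [1.0, -0.002, -0.002], [-0.002, 0.002, -1.0]]
contact_force: [1.1, -0.7, 2.2]
grip_width: 14.7
```

```bash
python3 m.py; python3 - <<'E'
from h import *
im=read_camera('top').astype(int)
print(im[250:272:4,360:400:6].mean(2).round())
m=np.zeros(im.shape[:2],bool);m[242:280,350:388]=im[242:280,350:388].min(2)>70
print(*wrect('top',m,2.5))
m=np.zeros(im.shape[:2],bool);m[235:285,313:352]=im[235:285,313:352].min(2)>140
print(*wrect('top',m,17))
E
```

```text
12.4667 [ 462.62632872 -399.50239872   28.00322195] [ 1.05670747 -0.69231832  2.20652462] 14.714571934518121
lifter 0.69 [362.9, 249.5, 68.3, 21.0] [ 460.4 -240.7] [ 57.5 118.2] 0.2 [ 462.3 -237.5]
plate 0.71 [312.8, 242.7, 36.3, 37.6] [459.7 -87.3] [104.7 101.9] 0.2 [458.8 -87.7]
lifter [([329.7, 261.5], 0.72, array([[456.91805001, -87.11477012]]))]
plate [([332.9, 262.6], 0.97, array([[453.43785106, -96.16691214]]))]
lifter_handle [([436.6, 260.3], 0.65, array([[ 460.66513309, -398.6646364 ]]))]
lifter_neck [([197.7, 283.4], 0.58, array([[390.97146393, 300.45322652]]))]
[[ 54. 122. 121. 123. 122. 123. 121.]
 [202. 225. 226. 226. 227. 228. 230.]
 [200. 225. 224. 224. 225. 227. 223.]
 [194. 223. 222. 224. 225. 227. 176.]
 [193. 224. 224. 223. 225. 225. 225.]
 [ 35.  35.  37.  34.  36.  34.  36.]]
[ 463.4 -218.1] [57.5 85.2] 0.2 [ 463.4 -218.6]
[461.2 -87.3] [101.7 102. ] 0.2 [460.5 -88.2]
```

```bash
python3 - <<'E'
from h import *
im=np.load('top.npy');im=read_camera('top').astype(float).mean(2)
def edges(p,o):
    h=(p.max()+p.min())/2;i=np.nonzero(p>h)[0];a,b=i[0],i[-1]
    return o+a-(p[a]-h)/(p[a]-p[a-1]), o+b+(p[b]-h)/(p[b]-p[b+1])
def rect(n,cols,r0,r1,z):
    for cc in cols:
        e=edges(im[r0:r1,cc[0]:cc[1]].mean(1),r0);u=(cc[0]+cc[1]-1)/2
        w=ray('top',[(u,e[0]),(u,e[1])],z);print(n,u,np.round(e,2),w[:,0].round(1),w.mean(0).round(1))
rect('blade',[(364,368),(370,374),(376,380),(382,386)],240,284,2.5)
rect('plate',[(316,321),(324,330),(333,338),(340,344)],238,290,17)
e=edges(im[254:270,350:420].mean(0),350);print('tip',e,ray('top',[(e[0],262)],2.5))
e=edges(im[250:275,311:352].mean(0),311);print('plate',e,ray('top',[(e[0],262),(e[1],262)],17))
print(im[240:284,384].round())
E
```

```text
blade 365.5 [250.06 269.16] [491.8 434.1] [ 463.  -195.3]
blade 371.5 [250.05 269.18] [492.  434.1] [ 463.  -213.5]
blade 377.5 [250.06 269.18] [492.  434.1] [ 463.1 -231.7]
blade 383.5 [250.02 269.19] [492.2 434.2] [ 463.2 -249.8]
plate 318.0 [243.52 277.44] [510.4 408.9] [459.7 -51.3]
plate 326.5 [243.39 277.34] [510.9 409.3] [460.1 -76.7]
plate 335.0 [243.1  276.84] [511.8 410.9] [ 461.4 -102.2]
plate 341.5 [242.72 276.59] [513.  411.7] [ 462.4 -121.6]
tip (np.float64(359.42917205692106), np.float64(397.79684450227717)) [[ 455.65462856 -176.93240066]]
plate (np.float64(313.5621549140243), np.float64(347.4577158576626)) [[ 454.96863859  -38.03190385]
 [ 455.29729815 -139.47002688]]
[ 25.  26.  23.  24.  23.  28.  38.  36.  34.  37. 122. 201. 227. 226.
 228. 228. 225. 225. 226. 226. 225. 225. 226. 225. 225. 223. 224. 226.
 214. 145.  37.  35.  36.  33.  38.  37.  35.  39.  35.  38.  36.  36.
  40.  39.]
```

```bash
python3 - <<'E'
from h import *
im=read_camera('top');s=read_camera('side')
g=im.astype(float).mean(2)
print(g[238:290,303:318].round().astype(int)[::1])
A=cv2.resize(im[225:295,295:345],None,fx=8,fy=8,interpolation=cv2.INTER_CUBIC)
B=cv2.resize(s[240:310,280:360],None,fx=5,fy=5,interpolation=cv2.INTER_CUBIC);B=cv2.copyMakeBorder(B,0,A.shape[0]-B.shape[0],0,0,0)
cv2.imwrite('pics/st.png',np.hstack([A,B])[:,:,::-1])
E
```

```text
[[ 32  36  38  34  39  37  35  33  40  39  37  39  38  35  38]
 [ 38  36  35  32  34  33  34  34  35  37  38  38  40  39  34]
 [ 38  37  34  38  91 109 106  89  58  38  37  42  37  37  36]
 [ 40  35  36  40 144 195 205 186 116  39  39  38  35  36  36]
 [ 42  41  38  37 153 232 241 230 145  41  35  40  38  36  37]
 [ 36  40  38  30 164 237 244 219 122  35  37  34  53  60  61]
 [ 37  36  39  33 177 227 239 207 110  38  60 169 206 208 209]
 [ 37  36  34  28 154 195 209 202 127  33  80 244 253 253 253]
 [ 37  39  35  30 179 198 186 222 159  37  79 249 255 255 255]
 [ 37  35  28  26 229 230 214 238 218 148 116 249 255 255 255]
 [ 34  33  24  21 242 234 218 248 252 243 198 251 255 255 255]
 [ 35  38  32  26 231 229 206 243 253 254 239 252 255 255 255]
 [ 36  31  26  26 244 252 250 242 244 248 215 248 255 255 255]
 [ 36  40  28  23 246 254 253 226 106  41  37 237 254 255 255]
 [ 37  36  29  24 245 254 253 224  94  24  30 236 254 255 255]
 [ 38  34  33  24 245 254 253 223  85  23  30 237 254 255 255]
 [ 37  37  29  29 245 254 253 219  79  29  27 237 254 255 255]
 [ 33  36  31  33 246 254 253
[... 1476 characters left out ...]
4  17]
 [ 34  37  32 167 226 238 225 138  23  29  22  24  25  23  29]
 [ 33  38  34 182 231 236 227 147  33  31  28  24  23  26  24]
 [ 36  33  36 171 215 216 213 136  39  35  30  24  26  24  26]
 [ 34  35  27 140 162 152 178 125  28  36  30  28  28  27  30]
 [ 34  33  29  23  22  24  34  35  41  40  32  35  35  34  35]
 [ 37  36  31  22  27  24  36  35  37  33  31  37  38  39  33]
 [ 34  32  25  22  26  21  34  34  30  41  35  35  38  36  33]
 [ 37  28  20  22  26  32  31  38  41  34  32  35  35  35  37]
 [ 35  32  26  21  26  38  37  31  33  39  37  39  37  33  34]
 [ 36  32  27  25  27  32  33  40  36  38  37  35  38  36  37]
 [ 34  27  36  35  44  37  37  37  35  39  35  35  37  38  42]]
```

View pics/st.png

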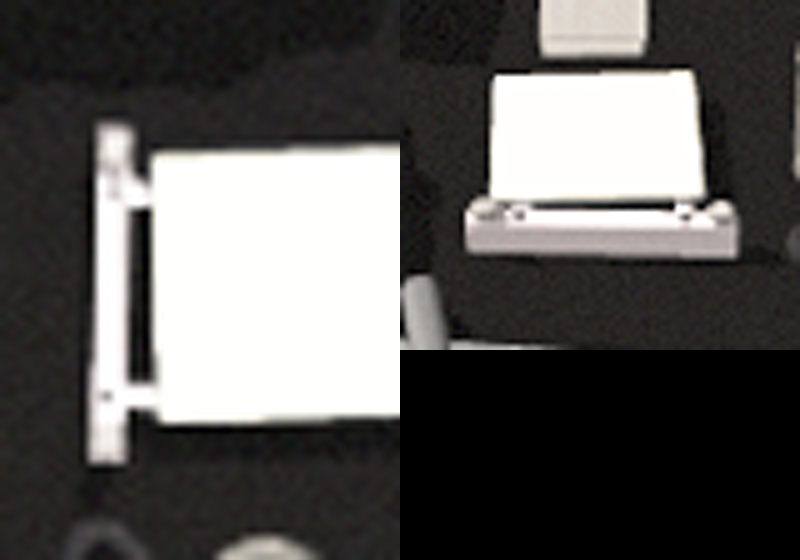

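```bash
python3 - <<'E'
from h import *
print('rail ctr top',ray('top',[(312.5,248.9),(312.5,274),(312.5,261.45)],12))
print('bar ends top z18/24',ray('top',[(308.5,240.3),(307.5,282.6)],18),ray('top',[(308.5,240.3),(307.5,282.6)],24))
print('side',ray('side',[(303.6,282.6),(337.2,282.6)],18),ray('side',[(293.2,286),(347.6,287)],18))
print('side bar base edge',ray('side',[(293.3,291),(347.8,291.6)],0))
print('side plate corners',ray('side',[(298.6,254.8),(338.4,254.4),(341,279),(298,278.5)],17))
E
```

```text
rail ctr top [[494.41298126 -34.78687021]
 [419.08718102 -35.00175228]
 [456.69029783 -34.89448179]]
bar ends top z18/24 [[519.90744397 -22.66823129]
 [393.51432997 -20.11101825]] [[519.52368486 -22.66763956]
 [393.68689576 -20.1216822 ]]
side [[492.95611242 -23.67976111]
 [416.09645681 -23.65169506]] [[516.15085935 -11.35807807]
 [393.08449017  -7.7836885 ]]
side bar base edge [[516.8269522  -15.44236022]
 [391.90814276 -13.35474046]]
side plate corners [[ 509.33873552 -135.80087099]
 [ 410.10863328 -137.20804258]
 [ 406.92235498  -38.20843427]
 [ 506.56469291  -40.15464681]]
```

Emit:
servo_tool(
  rows=[0,0,0.05,0,0,0,0,-0.03,0,0,0,0,0,0,-0.026,0,0,0,0,0,0,0,0,0,0,0,0,0,0,0,0,0,0,0,0],
)

```text
clock: 13.43
ee_pos: [455.4, -398.0, 30.4]
ee_rot: [[0.002, 1.0, -0.001], [1.0, -0.002, 0.001], [0.001, -0.001, -1.0]]
contact_force: [-0.0, -0.4, -1.1]
grip_width: 14.5
```

```bash
cat > b.py <<'E'
from h import *
import sys
s=read_state();print(s['clock'],s['ee_pos'],s['contact_force'],s['ft_torque'],s['grip_width'])
def edges(p,o):
    h=(p.max()+p.min())/2;i=np.nonzero(p>h)[0];a,b=i[0],i[-1]
    return o+a-(p[a]-h)/(p[a]-p[a-1]), o+b+(p[b]-h)/(p[b]-p[b+1])
im=read_camera('top').astype(float).mean(2)
for u in (365,371,377,383):
    e=edges(im[240:284,u-1:u+2].mean(1),240);w=ray('top',[(u,e[0]),(u,e[1])],7.5);print(np.round(e,2),w.mean(0).round(1))
e=edges(im[254:270,350:420].mean(0),350);print('tip',ray('top',[(e[0],262)],7.5))
sd=read_camera('side');g=sd.astype(float).mean(2)
cv2.imwrite('pics/b_%d.png'%(s['clock']*100),cv2.resize(sd[190:290,270:370],None,fx=6,fy=6,interpolation=2)[:,:,::-1])
E
python3 b.py
```

```text
13.4333 [ 455.38987631 -397.99509138   30.37184315] [-0.02789769 -0.41238129 -1.09239084] [-0.216793   -0.0068457  -0.02075473] 14.504904286363844
[252.39 271.4 ] [ 456.  -193.2]
[252.4  271.39] [ 456.  -211.3]
[252.38 271.4 ] [ 456.1 -229.4]
[252.38 271.5 ] [ 456.  -247.4]
tip [[ 455.56597698 -174.68279659]]
```

Emit:
servo_tool(
  rows=[0.015,0.05,0.01,0,0,0,0,0,0.1,0,0,0,0,0,0,0.1,0,0,0,0,0,0,0.1,0,0,0,0,0,0,0.1,0,0,0,0,0,0,0.1,0,0,0,0,0,0,0.05,0,0,0,0,0,0,0,0,0,0,0,0],
)

```text
clock: 14.2
ee_pos: [457.6, -337.1, 32.2]
ee_rot: [[0.0, 1.0, -0.0], [1.0, -0.0, 0.0], [0.0, -0.0, -1.0]]
contact_force: [-0.8, -0.4, -1.5]
grip_width: 14.2
```

```bash
python3 - <<'E'
from h import *
s=read_state();print(s['clock'],s['ee_pos'],s['contact_force'],s['ft_torque'],s['grip_width'])
t=read_camera('top');sd=read_camera('side')
A=cv2.resize(t[230:300,290:390],None,fx=6,fy=6,interpolation=2)[:,:600];B=cv2.resize(sd[225:300,280:360],None,fx=2.4,fy=2.4,interpolation=2)
B=cv2.resize(sd[225:295,280:360],(200*2,175*2));A=cv2.resize(t[235:290,295:385],(400,244))
cv2.imwrite('pics/in.png',np.hstack([cv2.copyMakeBorder(A,0,106,0,0,0),B])[:,:,::-1])
E
```

```text
14.2 [ 457.61986844 -337.13837374   32.17251017] [-0.81658622 -0.44816457 -1.51849899] [-0.1567284   0.0467932   0.01014872] 14.216146748715241
```

View pics/in.png

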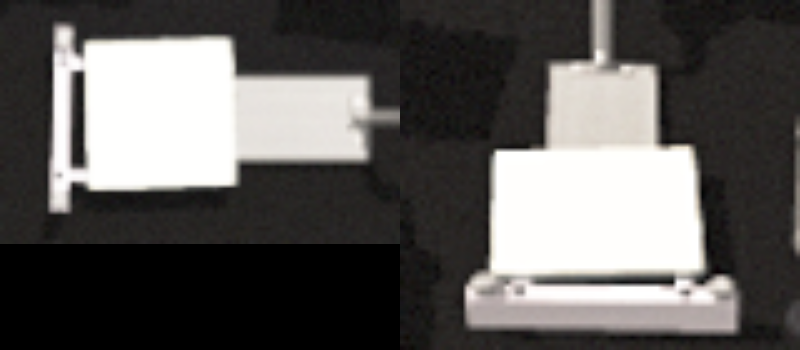

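Emit:
servo_tool(
  rows=[0,0.06,0,0,0,0,0,0,0.1,0,0,0,0,0,0,0.1,0,0,0,0,0,0,0.1,0,0,0,0,0,0,0.1,0,0,0,0,0,0,0.1,0,0,0,0,0,0,0.1,0,0,0,0,0,0,0.06,0,0,0,0,0,0,0.03,0,0,0,0,0,0,0,0,0,0,0,0,0,0,0,0,0,0,0],
)

```text
clock: 15.22
ee_pos: [457.9, -263.7, 32.5]
ee_rot: [[0.001, 1.0, 0.0], [1.0, -0.001, -0.0], [-0.0, 0.0, -1.0]]
contact_force: [-0.2, 0.2, -1.1]
grip_width: 14.8
```

Emit:
servo_tool(
  rows=[0,0,0.02,0,0,0,0,0,0,0.02,0,0,0,0,0,0,0.02,0,0,0,0,0,0,0.02,0,0,0,0,0,0,0.02,0,0,0,0,0,0,0.02,0,0,0,0,0,0,0.02,0,0,0,0,0,0,0.02,0,0,0,0,0,0,0,0,0,0,0],
)

```text
clock: 15.97
ee_pos: [458.0, -263.9, 48.9]
ee_rot: [[0.002, 1.0, 0.001], [1.0, -0.002, -0.001], [-0.001, 0.001, -1.0]]
contact_force: [-0.1, 0.1, -2.0]
grip_width: 14.5
```

Emit:
servo_tool(
  rows=[0,0,0.03,0,0,0,0,0,0,0.05,0,0,0,0,0,0,0.06,0,0,0,0,0,0,0.06,0,0,0,0,0,0,0.05,0,0,0,0,0,0,0.03,0,0,0,0,0,0,0,0,0,0,0],
)

```text
clock: 16.55
ee_pos: [458.4, -264.1, 77.6]
ee_rot: [[0.002, 1.0, 0.002], [1.0, -0.002, -0.001], [-0.001, 0.002, -1.0]]
contact_force: [-0.2, 0.2, -1.4]
grip_width: 15.0
```

```bash
python3 - <<'E'
from h import *
s=read_state();print(s['clock'],s['ee_pos'],s['contact_force'],s['ft_torque'],s['grip_width'])
t=read_camera('top');sd=read_camera('side')
A=cv2.resize(t[235:290,295:385],(400,244));B=cv2.resize(sd[215:285,280:360],(400,350))
cv2.imwrite('pics/up.png',np.hstack([cv2.copyMakeBorder(A,0,106,0,0,0),B])[:,:,::-1])
for c,im in(('top',t),('side',sd)):
    g=(im.min(2)>235).astype(np.uint8)
    r=(slice(235,290),slice(312,352)) if c=='top' else (slice(215,282),slice(290,352))
    m=np.zeros_like(g);m[r]=g[r];m=cv2.morphologyEx(m,cv2.MORPH_OPEN,np.ones((5,5)))
    cs,_=cv2.findContours(m,0,1);q=max(cs,key=cv2.contourArea)
    for e in (.05,.08,.1):
        a=cv2.approxPolyDP(q,e*cv2.arcLength(q,True),True)[:,0]
        if len(a)==4: break
    print(c,a.tolist(),ray(c,a,57).round(1).tolist(),wrect(c,m,57))
E
```

```text
16.55 [ 458.40380771 -264.13715358   77.64674179] [-0.18662826  0.15041011 -1.36208202] [-0.30769908 -0.0517911   0.03772057] 15.039307266842535
top [[347, 243], [315, 244], [315, 276], [348, 275]] [[509.9, -134.8], [506.7, -41.6], [413.8, -41.9], [417.0, -137.6]] (array([461.8, -89.7]), array([95.9, 96. ]), 0.2, array([460.5, -89.5]))
side [[298, 243], [298, 265], [339, 264], [337, 242]] [[509.2, -128.8], [505.2, -38.6], [412.1, -42.2], [414.2, -132.8]] (array([460.1, -85.8]), array([94.6, 98.4]), 89.9, array([460. , -84.7]))
```

View pics/up.png

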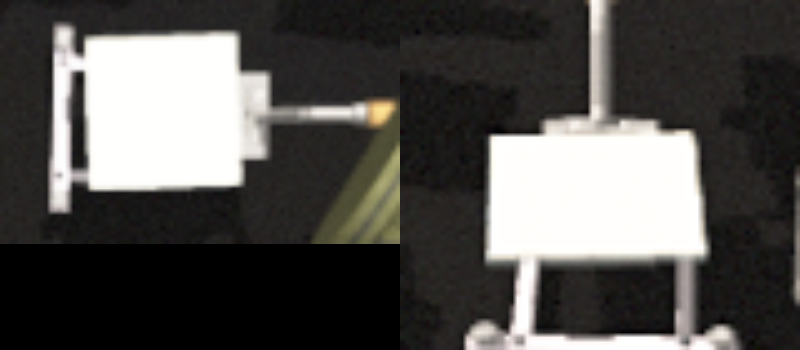

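The plate is lifted and level on the blade: its white square covers the blade, and in the side view both stand rails are visible below it. Next I carry it to just before the bay mouth.

Emit:
servo_tool(
  rows=[0,0.06,0,0,0,-0.005,0,0,0.12,0,0,0,-0.005,0,0,0.18,0,0,0,-0.005,0,0,0.24,0,0,0,-0.005,0,0,0.27,0,0,0,-0.005,0,0,0.28,0,0,0,-0.005,0,0,0.28,0,0,0,-0.005,0,0,0.27,0,0,0,-0.005,0,-0.005,0.24,0,0,0,-0.005,0,-0.005,0.16,0,0,0,-0.005,0,-0.005,0.09,0,0,0,-0.005,0,-0.005,0.04,0,0,0,-0.005,0],
)

```text
clock: 17.65
ee_pos: [454.8, -39.0, 75.7]
ee_rot: [[0.095, 0.996, -0.002], [0.996, -0.095, 0.001], [0.0, -0.002, -1.0]]
contact_force: [-0.4, -0.7, -2.5]
grip_width: 14.4
```

Emit:
servo_tool(
  rows=[0,0,-0.03,0,0,0,0,0,0,-0.06,0,0,0,0,0,0,-0.07,0,0,0,0,0,0,-0.06,0,0,0,0,0,0,-0.04,0,0,0,0,0,0,-0.02,0,0,0,0,0,0,0,0,0,0,0],
)

```text
clock: 18.23
ee_pos: [455.1, -40.9, 47.4]
ee_rot: [[0.096, 0.995, -0.002], [0.995, -0.096, 0.0], [0.0, -0.002, -1.0]]
contact_force: [-0.1, -0.5, -1.5]
grip_width: 14.7
```

```bash
cat > p.py <<'E'
from h import *
s=read_state();print(s['clock'],s['ee_pos'],np.degrees(np.arctan2(s['ee_rot'][1][1],s['ee_rot'][0][1])),s['contact_force'],s['ft_torque'],s['grip_width'])
t=read_camera('top');sd=read_camera('side')
zt=s['ee_pos'][2]-27.5+7.5
np.save('t2.npy',t)
g=t.astype(float).mean(2)
u0=proj('top',[475,119+30,zt])[0];print('expect plate',u0)
for d in regions_of('plate','top')[:2]: print('plate',d['confidence'],d['extent'],wrect('top',d['region'],zt))
cv2.imwrite('pics/p.png',np.hstack([cv2.resize(t[190:310,165:325],(440,330)),cv2.resize(sd[240:420,240:400],(370,330))[:,:360]])[:,:,::-1])
E
python3 p.py
```

```text
18.2333 [455.08552957 -40.85397709  47.35182977] -5.533306691211346 [-0.1430702  -0.51123902 -1.50138256] [-0.22557958  0.0054643   0.07893177] 14.671814227545648
expect plate [250.65783615 254.99063897]
plate 0.97 [237.2, 240.6, 37.5, 35.5] (array([472.7, 134.3]), array([100.4,  99.5]), 86.6, array([472.8, 134.4]))
```

View pics/p.png

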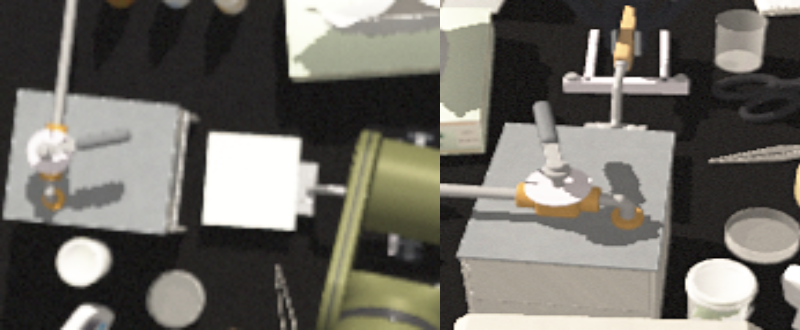

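```bash
python3 - <<'E'
from h import *
g=np.load('t2.npy').astype(float).mean(2)
def line(cols,rlo,rhi):
    P=[]
    for u in cols:
        p=g[rlo:rhi,u];d=np.abs(np.diff(p));k=d.argmax();w=d[max(0,k-1):k+2];P.append((u,rlo+(np.arange(max(0,k-1),max(0,k-1)+len(w))*w).sum()/w.sum()+.5))
    P=np.array(P);c=np.polyfit(P[:,0],P[:,1],1)
    for _ in range(3):
        r=P[:,1]-np.polyval(c,P[:,0]);k=abs(r)<.6;c=np.polyfit(P[k,0],P[k,1],1)
    print('n',k.sum(),len(P),c);return c
up=line(range(194,226),216,236);lo=line(range(174,226),262,278)
w1=ray('top',[(u,np.polyval(up,u)) for u in(175,225)],138);w2=ray('top',[(u,np.polyval(lo,u)) for u in(175,225)],138)
print(w1,w2)
for w in(w1,w2): d=w[0]-w[1];print('yaw',np.degrees(np.arctan2(d[1],d[0])))
m=(w1+w2)/2;d=(m[0]-m[1]);d/=np.linalg.norm(d);n=np.array([-d[1],d[0]])
print('width',(w1-w2)@n)
for nm,p in(('plate',(472.7,134.3)),('lift',(471.5,131.))): print(nm,'lateral',(np.array(p)-m[1])@n,'axis pt',m[1])
# front edge column profile along roof
for r in(235,262): print(g[r,215:245].round().astype(int).tolist())
E
```

```text
n 32 32 [9.74312688e-02 2.05226475e+02]
n 46 52 [9.41132835e-02 2.53703482e+02]
[[560.42797514 342.95955182]
 [547.52128227 205.98377231]] [[429.55084043 340.31068101]
 [417.20550815 204.16968231]]
yaw 84.61713555836752
yaw 84.81856194773566
width [-130.07741596 -129.59529448]
plate lateral 3.106221576391633 axis pt [482.36339521 205.07672731]
lift lateral 3.9973071638190243 axis pt [482.36339521 205.07672731]
[186, 185, 187, 187, 187, 187, 186, 181, 185, 184, 186, 187, 185, 202, 159, 135, 161, 178, 118, 31, 26, 30, 34, 36, 38, 38, 39, 33, 33, 35]
[189, 189, 189, 188, 191, 185, 186, 188, 188, 186, 198, 178, 131, 160, 190, 126, 34, 34, 35, 38, 33, 35, 38, 31, 233, 254, 254, 254, 254, 254]
```

Emit:
servo_tool(
  rows=[0.015,0,0,0,0,0,0,0.015,0,0,0,0,0,0,0.005,0.06,0,0,0,0,0,0.01,0.1,0,0,0,0,0,0.01,0.12,0,0,0,0,0,0.011,0.12,0,0,0,0,0,0.011,0.12,0,0,0,0,0,0.011,0.12,0,0,0,0,0,0.01,0.1,0,0,0,0,0,0.006,0.06,0,0,0,0,0,0,0,0,0,0,0,0],
)

```text
clock: 19.3
ee_pos: [466.1, 40.6, 48.3]
ee_rot: [[0.094, 0.996, 0.0], [0.996, -0.094, 0.0], [0.0, -0.0, -1.0]]
contact_force: [-0.4, 0.3, -1.3]
grip_width: 14.8
```

Emit:
servo_tool(
  rows=[0.005,0.06,0,0,0,0,0,0.009,0.1,0,0,0,0,0,0.011,0.12,0,0,0,0,0,0.011,0.12,0,0,0,0,0,0.011,0.12,0,0,0,0,0,0.01,0.11,0,0,0,0,0,0.008,0.08,0,0,0,0,0,0.005,0.05,0,0,0,0,0,0,0,0,0,0,0,0,0,0,0,0,0,0,0],
)

```text
clock: 20.13
ee_pos: [473.1, 115.4, 48.2]
ee_rot: [[0.095, 0.995, -0.0], [0.995, -0.095, -0.0], [-0.0, -0.0, -1.0]]
contact_force: [-1.1, 0.2, -2.6]
grip_width: 14.9
```

Emit:
servo_tool(
  rows=[0,0,-0.02,0,0,0,0,0,0,-0.02,0,0,0,0,0,0,-0.02,0,0,0,0,0,0,-0.02,0,0,0,0,0,0,-0.02,0,0,0,0,0,0,-0.02,0,0,0,0,0,0,0,0,0,0,0],
)

```text
clock: 20.72
ee_pos: [472.9, 115.3, 35.9]
ee_rot: [[0.096, 0.995, -0.001], [0.995, -0.096, 0.0], [0.0, -0.001, -1.0]]
contact_force: [-0.2, -0.2, -1.3]
grip_width: 14.9
```

Emit:
servo_tool(
  rows=[0,0,-0.02,0,0,0,0,0,0,-0.02,0,0,0,0,0,0,0,0,0,0,0,0,0,0,0,0,0,0],
)

```text
clock: 21.05
ee_pos: [473.0, 115.3, 32.2]
ee_rot: [[0.096, 0.995, -0.0], [0.995, -0.096, 0.0], [-0.0, -0.0, -1.0]]
contact_force: [-0.1, 0.3, -1.4]
grip_width: 14.3
```

```bash
python3 - <<'E'
from h import *
s=read_state();print(s['contact_force'],s['ft_torque'])
sd=read_camera('side');read_camera('top')
for c in('side','top'):
    for d in regions_of('plate',c)[:2]: print(c,d['confidence'],d['extent'])
s=read_state();print(s['contact_force'],s['ft_torque'])
E
```

```text
[-0.06177113  0.26123144 -1.35738462] [-0.14809556  0.03152118  0.04777348]
[ 0.24635481 -0.25780154 -1.46904542] [-0.11138164  0.0275514  -0.03587984]
```

Emit:
servo_tool(
  rows=[-0.004,-0.04,0,0,0,0,0,-0.007,-0.08,0,0,0,0,0,-0.009,-0.1,0,0,0,0,0,-0.009,-0.1,0,0,0,0,0,-0.009,-0.1,0,0,0,0,0,-0.009,-0.1,0,0,0,0,0,-0.009,-0.1,0,0,0,0,0,-0.011,-0.12,0,0,0,0,0,-0.011,-0.12,0,0,0,0,0,-0.011,-0.12,0,0,0,0,0,-0.011,-0.12,0,0,0,0,0,-0.011,-0.12,0,0,0,0,0],
)

```text
clock: 22.25
ee_pos: [461.8, -8.0, 32.3]
ee_rot: [[0.096, 0.995, 0.0], [0.995, -0.096, -0.0], [-0.0, 0.0, -1.0]]
contact_force: [1.1, -0.6, -1.7]
grip_width: 14.2
```

Emit:
servo_tool(
  rows=[-0.014,-0.15,0,0,0,0,0,-0.014,-0.15,0,0,0,0,0,-0.014,-0.15,0,0,0,0,0,-0.014,-0.15,0,0,0,0,0,0,0,0,0,0,0,0,0,0,0,0,0,0,0],
)

```text
clock: 22.75
ee_pos: [456.3, -67.6, 32.4]
ee_rot: [[0.098, 0.995, 0.0], [0.995, -0.098, 0.0], [0.0, 0.0, -1.0]]
contact_force: [-0.6, -0.6, -1.2]
grip_width: 14.7
```

```bash
python3 - <<'E'
from h import *
s=read_state();print(s['ee_pos'],s['contact_force'],s['ft_torque'])
sd=read_camera('side');t=read_camera('top')
for c in('side','top'):
    for d in regions_of('plate',c)[:2]: print(c,d['confidence'],d['extent'])
for d in regions_of('lifter','top')[:1]: print(d['confidence'],d['extent'],wrect('top',d['region'],7))
cv2.imwrite('pics/q.png',np.hstack([cv2.resize(t[190:310,165:325],(440,330)),cv2.resize(sd[240:420,240:400],(360,330))])[:,:,::-1])
E
```

```text
[456.28673686 -67.58747258  32.40247063] [-0.64222677 -0.63321076 -1.23363057] [-0.15519628  0.00150301 -0.01970281]
0.66 [250.6, 243.6, 38.9, 24.4] (array([472.1,  95.5]), array([121. ,  58.9]), 84.1, array([472. ,  96.1]))
```

View pics/q.png

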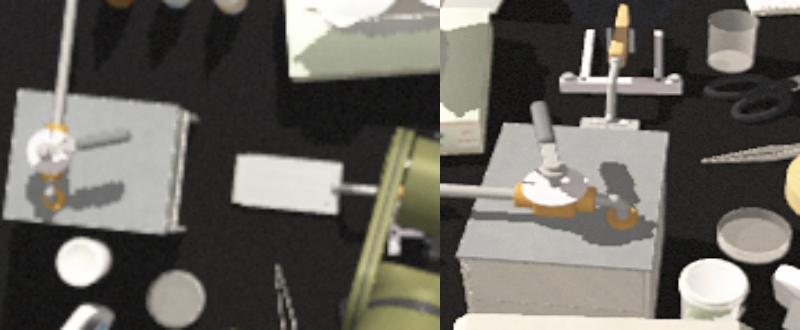

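Emit:
servo_tool(
  rows=[0,0,-0.015,0,0,0,0,0,0,-0.015,0,0,0,0,0,0,-0.01,0,0,0,0,0,0,0,0,0,0,0,0,0,0,0,0,0,0],
)

```text
clock: 23.42
ee_pos: [456.4, -66.5, 28.3]
ee_rot: [[0.096, 0.995, -0.0], [0.995, -0.096, 0.0], [0.0, -0.0, -1.0]]
contact_force: [-0.0, -0.3, -1.0]
grip_width: 14.7
```

Emit:
servo_tool(
  rows=[0,0,-0.01,0,0,0,0,0,0,0,0,0,0,0,0,0,0,0,0,0,0],
)

```text
clock: 23.67
ee_pos: [456.6, -66.8, 27.7]
ee_rot: [[0.096, 0.995, 0.0], [0.995, -0.096, 0.0], [0.0, 0.0, -1.0]]
contact_force: [-2.0, -0.7, 3.9]
grip_width: 14.4
```

Emit:
servo_tool(
  rows=[0,0,0,0,0,0,0.5,0,0,0,0,0,0,0.5,0,0,0,0,0,0,0.5,0,0,0.15,0,0,0,0.5,0,0,0.3,0,0,0,0.5,0,0,0.4,0,0,0,0.5,0,0,0.4,0,0,0,0.5,0,0,0.4,0,0,0,0.5,0,0,0.3,0,0,0,0.5,0,0,0,0,0,0,0.5],
)

```text
clock: 24.5
ee_pos: [460.2, -67.6, 230.9]
ee_rot: [[0.096, 0.995, 0.014], [0.995, -0.096, -0.004], [-0.002, 0.014, -1.0]]
contact_force: [1.9, 0.1, 1.2]
grip_width: 42.6
```

```bash
cat > v.py <<'E'
from h import *
s=read_state();print(s['clock'],s['ee_pos'],s['contact_force'],s['grip_width'])
P={}
for c in('top','side'):
    im=read_camera(c).astype(int);np.save(c+'_v.npy',im)
    for n in('valve_axis','valve_lever'):
        r=pinpoint(n,c)[:2];print(c,n,[(np.round(d['position'],1).tolist(),round(d['confidence'],2),ray(c,d['position'],190).round(1).tolist()) for d in r])
        if r: P[c,n]=r[0]['position']
    for d in regions_of('valve_lever',c)[:1]: print(c,d['confidence'],d['extent'],wrect(c,d['region'],195))
    for d in regions_of('lifter',c)[:1]: print(c,'lifter',d['confidence'],d['extent'],wrect(c,d['region'],2.5))
for n in('valve_axis','valve_lever'):
    if ('top',n) in P and ('side',n) in P: x,e=tri('top',P['top',n],'side',P['side',n]);print(n,x.round(1),e)
E
python3 v.py; python3 - <<'E'
from h import *
for z in(190,197): print(z,'top grip',ray('top',[(192.3,242),(211.5,239.1)],z).round(1).tolist(),'side grip',ray('side',[(284.4,297.3),(288,318)],z).round(1).tolist(),'hub',ray('top',[(183.2,244.5)],z-20),ray('side',[(290.2,341)],z-20))
E
```

```text
24.5 [460.22137365 -67.62511291 230.85200837] [1.89911764 0.13919588 1.15146154] 42.60844227868039
top valve_axis [([183.2, 240.7], 0.97, [[506.7, 305.3]]), ([263.6, 255.1], 0.6, [[469.7, 94.6]])]
top valve_lever [([199.4, 240.1], 0.68, [[508.5, 262.9]])]
top 0.48 [177.7, 235.1, 35.4, 13.6] (array([502.6, 273. ]), array([15.4, 85.5]), 11.6, array([504. , 269.2]))
top lifter 0.81 [248.0, 246.3, 52.1, 22.0] (array([470.3,  83.9]), array([144.5,  57.2]), 85.0, array([470.3,  94.1]))
side valve_axis [([289.4, 332.2], 0.6, [[498.1, 309.9]]), ([321.0, 279.2], 0.28, [[451.6, 183.0]])]
side valve_lever [([198.9, 370.9], 0.73, [[616.6, 383.7]]), ([284.3, 308.4], 0.55, [[509.3, 257.4]])]
side 0.87 [281.7, 296.1, 13.0, 43.7] (array([503.3, 277.7]), array([16.8, 96.4]), 9.1, array([503.6, 281.4]))
side lifter 0.6 [111.0, 293.7, 229.1, 119.8] (array([650.2, 149.6]), array([300.3, 469. ]), 87.1, array([519.6, 184.7]))
valve_axis [500.6 305.9 186.2] 2.4438925604799238
valve_lever [616.9 301.2  91.3] 35.81269041896854
190 top grip [[503.4, 281.4], [511.2, 231.3]] side grip [[511.0, 230.5], [502.1, 279.4]] hub [[497.86015203 310.56220043]] [[497.81982351 308.13209504]]
197 top grip [[503.0, 279.6], [510.7, 229.8]] side grip [[510.1, 238.8], [501.3, 286.9]] hub [[497.48366884 308.63704109]] [[497.12391441 314.9880956 ]]
```

Emit:
servo_tool(
  rows=[0.04,0.2,0,0,0,0.015,0.5,0.04,0.27,0,0,0,0.015,0.5,0.04,0.3,0,0,0,0.015,0.5,0.04,0.3,0,0,0,0.015,0.5,0.04,0.3,0,0,0,0.015,0.5,0.04,0.3,0,0,0,0.015,0.5,0.04,0.3,0,0,0,0.015,0.5,0.04,0.3,0,0,0,0.015,0.5,0.04,0.3,0,0,0,0.015,0.5,0.04,0.3,0,0,0,0.015,0.5,0.05,0.25,0,0,0,0.015,0.5,0,0,0,0,0,0,0.5],
  squeeze=30,
)

```text
clock: 26.0
ee_pos: [501.4, 248.8, 221.7]
ee_rot: [[-0.167, 0.986, -0.001], [0.986, 0.167, 0.001], [0.001, -0.001, -1.0]]
contact_force: [-1.1, -0.5, -0.3]
grip_width: 42.6
```

Emit:
servo_tool(
  rows=[0.06,0.07,0,0,0,0,0.5,0,0,-0.12,0,0,0,0.5,0,0,-0.15,0,0,0,0.5,0,0,-0.15,0,0,0,0.5,0,0,-0.08,0,0,0,0.5,0,0,0,0,0,0,0.5,0,0,0,0,0,0,0.5],
)

```text
clock: 26.58
ee_pos: [507.1, 251.5, 171.5]
ee_rot: [[-0.161, 0.987, -0.001], [0.987, 0.161, -0.001], [-0.0, -0.002, -1.0]]
contact_force: [0.8, -0.0, 0.5]
grip_width: 42.9
```

Emit:
servo_tool(
  rows=[0,0,0,0,0,0,0,0,0,0,0,0,0,0,0,0,0,0,0,0,0,0,0,0,0,0,0,0,0,0,0,0,0,0,0,0,0,0,0,0,0,0,0,0,0,0,0,0,0],
)

```text
clock: 27.17
ee_pos: [507.9, 252.3, 173.6]
ee_rot: [[-0.163, 0.987, 0.001], [0.987, 0.163, 0.0], [-0.0, 0.001, -1.0]]
contact_force: [-2.4, -2.7, 6.2]
grip_width: 11.1
```

Emit:
servo_tool(
  rows=[0.031,0.006,0,0,0,0.0336,0,0.031,0.008,0,0,0,0.0336,0,0.031,0.01,0,0,0,0.0336,0,0.03,0.011,0,0,0,0.0336,0,0.029,0.013,0,0,0,0.0336,0,0.029,0.014,0,0,0,0.0336,0,0.028,0.016,0,0,0,0.0336,0,0.028,0.017,0,0,0,0.0336,0,0.026,0.018,0,0,0,0.0336,0,0.025,0.02,0,0,0,0.0336,0,0,0,0,0,0,0,0,0,0,0,0,0,0,0],
)

```text
clock: 28.17
ee_pos: [536.3, 265.7, 173.5]
ee_rot: [[-0.638, 0.77, 0.0], [0.77, 0.638, -0.0], [-0.0, -0.0, -1.0]]
contact_force: [-2.9, -2.1, 6.3]
grip_width: 11.3
```

Emit:
servo_tool(
  rows=[0,0,0,0,0,0,0.4,0,0,0,0,0,0,0.4,0,0,0,0,0,0,0.4,0,0,0.2,0,0,0,0.4,0,0,0.4,0,0,0,0.4,0,0,0.3,0,0,0,0.4,-0.05,-0.3,0,0,0,0,0.4,-0.05,-0.35,0,0,0,0,0.4,-0.05,-0.35,0,0,0,0,0.4,-0.05,-0.35,0,0,0,0,0.4,-0.05,-0.35,0,0,0,0,0.4,-0.05,-0.35,0,0,0,0,0.4],
)

```text
clock: 29.17
ee_pos: [505.6, 59.3, 261.9]
ee_rot: [[-0.638, 0.77, -0.0], [0.77, 0.638, 0.0], [0.0, 0.0, -1.0]]
contact_force: [1.1, -0.2, 0.3]
grip_width: 34.0
```

Emit:
servo_tool(
  rows=[0,-0.2,0,0,0,0,0.4,0,0,0,0,0,0,0.4],
)

```text
clock: 29.33
ee_pos: [505.9, 37.5, 262.0]
ee_rot: [[-0.634, 0.774, 0.0], [0.774, 0.634, -0.001], [-0.001, -0.001, -1.0]]
contact_force: [0.1, 0.1, 0.7]
grip_width: 33.9
```

```bash
python3 v.py; python3 - <<'E'
from h import *
t=np.load('top_v.npy').astype(np.uint8);s=np.load('side_v.npy').astype(np.uint8)
cv2.imwrite('pics/f.png',np.hstack([cv2.resize(t[190:310,165:325],(440,330)),cv2.resize(s[240:420,240:400],(360,330))])[:,:,::-1])
E
```

```text
29.3333 [505.91888129  37.53795587 261.99209938] [0.14416944 0.06430815 0.67993852] 33.93062971352736
top valve_axis [([179.4, 240.6], 0.61, [[507.0, 315.2]])]
top valve_lever [([423.2, 202.8], 0.62, [[608.9, -324.5]]), ([196.3, 229.6], 0.49, [[536.0, 271.5]])]
top 0.74 [176.2, 221.7, 30.7, 28.6] (array([519.1, 282.7]), array([16.7, 86.9]), 40.8, array([520.7, 281. ]))
top lifter 0.64 [256.9, 248.3, 87.6, 17.5] (array([463.7,  86.2]), array([106. ,  42.8]), 86.1, array([463.8,  89.7]))
side valve_axis [([290.1, 331.9], 0.86, [[497.1, 309.3]])]
side valve_lever [([265.9, 311.6], 0.92, [[537.7, 264.9]]), ([290.0, 332.6], 0.75, [[497.1, 310.7]])]
side 0.62 [257.0, 301.1, 40.0, 39.1] (array([521.3, 285.5]), array([17.8, 96.7]), 39.5, array([520.4, 287.6]))
side lifter 0.61 [306.1, 243.3, 21.8, 66.6] (array([466.6, -79.3]), array([ 52.6, 262.4]), 0.2, array([460.2, -71.1]))
valve_axis [499.1 313.5 194.3] 2.9247420782949973
valve_lever [ 685.9 -501.  -500.2] 5.989999104191611
```

View pics/f.png

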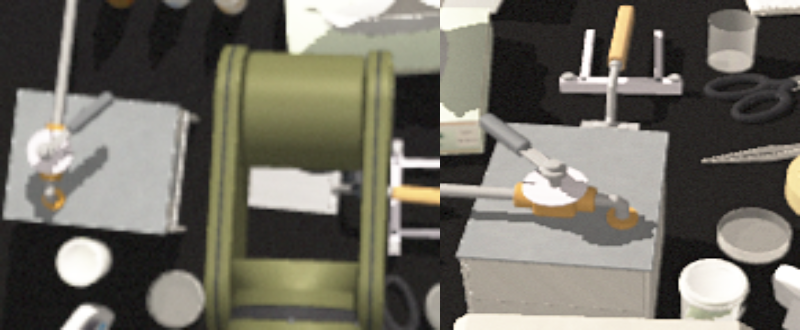

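```bash
python3 -c "
from station import *
print(hand_in())"
```

```text
the job is handed in; nothing more can be done
None
```

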